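Hook the pushed-back parts tote to the front of a deep bench rack

ROBOT

A 6-joint arm with a two-finger parallel gripper is mounted at the origin on the work surface. World frame = base frame: x ahead of the robot, y to its left, z up, the work surface at z = 0. Lengths are in m, angles in rad, forces in N, time in s.
With the tool pointing down it reaches from about 0.35 to 0.975 m from the base axis. Payload 4.9 kg.
Tool frame: the origin (TCP) lies at the very end of the fingers, on their centre line; the grasp point (between the pads) lies 19 mm behind it; y points along the fingers, z is the direction in which the jaws open and shut, and the axes are right-handed (so a half turn about y gives the same grasp; the last joint's range is limited). The gripper opens to 85 mm and grips with 20 to 120 N. Pads are 22 mm wide; open, the fingers measure 114 mm over their backs; the gripper's body (76 mm by 85 mm) begins 54 mm behind the grasp point. The pads swing forward as they close: fully open they stand 13 mm farther back than shut.
Start: joints at [1.095, 0.053, 1.613, -0, 1.476, -0.119], TCP at [0.218, 0.586, 0.231] pointing down, gripper open.
Joint ranges: [-3.01, 3.01], [-1.01, 2.22], [0.06, 2.58], [-1.02, 4.17], [0.09, 2.62], [-3.14, 3.14]. Speed limits (rad/s): [2.57, 2.57, 3.14, 3.14, 3.14, 3.14].

INTERFACE

Orientations are given as a rotation vector (axis times angle).
In Python, from station import ctrl gives the robot as it stands.
- The arm moves only by the tool arm_command, never from a script. Its argument "steps" is a list of rows, each a list of 3 entries, a list of its own where there are three numbers: the shift along the tool's x, y, z in m, then the turn, a rotation vector about the tool's x, y, z in degrees, then the opening, from 0 (shut) to 1 (fully open). In form: [[[dx, dy, dz], [ax, ay, az], gripper], ...]. A call has 1 to 5 rows; each row is the pose to reach, as a shift and turn from the pose measured when the call began, along the tool's axes at that moment; what a row does not reach only later rows make up. A row lasts 1/10 s, in which the tool goes at most 50 mm and 8.59 degrees, less where a joint would pass 70% of its speed; a pose out of reach is approached as far as the arm can. A call with a gripper value outside its range is refused whole. The fingers move at their own pace and stop on an object; "force" is the grip in N (left out, the last holds). Time passes only in rows, so rows that repeat a pose let the fingers close. It gives the time, the measured TCP pose, the force and the opening at its end, in the units of the state.
- ctrl.get_obs(): the state, without advancing time (a new reading comes with each control period).
- ctrl.get_image(name): name is "side" or "top" or "wrist"; returns a dict with "img" (400x640x3 uint8, red, green, blue), "camera_matrix" (3x3 intrinsics, pixels), "k1" (the pictures are not rectified: a ray, as slopes to the right and down, at radius r is drawn at 1 + k1 r^2 times it, then the intrinsics apply), "world_from_camera" (4x4, takes a point from camera to world coordinates). Camera axes: x right, y up, looking along -z (the intrinsics and any distortion apply to the point x, -y, -z); pixel columns grow to the right and rows downward; lengths in m; the calibration is good to about 2 mm. A picture is of the moment at which its call begins. There is no depth.
- ctrl.finish_job(): hands the job in, once; it reports no verdict.
Trained networks look in a picture, given as the dict that the camera call returned (one of the last four; its "shot" number tells which), for a name from the list of things; names that differ only in an ending like _2 or _b are one class to them, and where a whole thing is asked for, a point or a joint stands for the part that bears it (a point fixed in the world has none). Each returns a list of dicts, best first, with "confidence" (0 to 1); they miss things now and then, are a little off and sometimes report something else, mostly with a low value. They report only what shows in the picture. A call takes as long as a camera call. They do not tell look-alikes from the thing itself.
- ctrl.boxes_of(picture, name): "position" ([row, column] in pixels, amid what is visible of it).
The state is a dict: "t": time; "q": joint angles; "dq": joint speeds; "effort": joint torques, N m; "tool_pos": TCP position; "tool_rot": TCP orientation; "contact_force": force on the tool from outside, world axes, zero at the start; "wrist_torque": the same for the moment, N m; "opening": finger opening in m.
Only numpy, scipy, OpenCV 4.12 (cv2) and the standard library are available. Lean on these libraries where they do the work, as an engineer would, in place of code of your own. Each camera call takes 0.05 s, during which the arm holds its last target.

TASK

One of the three parts totes in the bench rack has been pushed to the back, under the wire deck. Pick up the pull hook, drop its blade over that tote's front lip and drag the tote forward, flat on the shelf, until its front is in line with the fronts of the two totes beside it and it stands square like them; leave those two and the other things where they are. Then lay the hook back down on the open bench, clear of the rack.

Things in the scene. Friction and masses are not known exactly. Their poses are not given: they have to be found in the camera images.
- rack: Fixed grey steel rack 400 mm wide (x), 450 deep (y), 260 high, four corner posts. Origin on the bench under the middle of its front edge; +y points straight out of its open front (forward), +x along it. Floor: three planks front to back, top 45 above the bench, middles at x = -108, 0 and 108 mm, one tote on each. A wire deck roofs it; the opening's upper rail is 238 mm above the bench.
- tote_lip (a point): Middle of the top edge (outer face) of the pushed-back tote's front wall, 125 mm above the bench; +y out of its front, +x along it. Open blue plastic box 86 mm wide, 230 deep, 80 high, walls 3 mm, 0.4 to 0.8 kg; the front 100 mm inside is empty. Starts 130 to 190 mm behind the rack's front edge, up to 5 degrees askew, about 22 mm free on each side.
- side_tote1_lip (a point): The same point of one of the other two totes (same make, 0.8 kg), which stand in the other two places with their fronts 10 to 20 mm behind the rack's front edge. Must stay.
- side_tote2_lip (a point): The same point of the other of the two totes that stand at the front. Must stay.
- hook_grip (a point): Centre of the hook's wooden handle (110 mm long, 24 wide, 46 high, flat sides), 23 mm above the bench as it stands level on handle and blade tip. +x runs to the blade. A flat bar 20 wide, 3 thick runs on 18 to 21 mm above this point to a blade bent square down: 40 wide, 3 thick, near face 270 mm ahead of this point, reaching 23 mm below it. 0.16 kg, centre of mass about 70 mm ahead.
- hook_tip (a point): Middle of the lower edge of the blade of the hook, on the face towards the handle: 270 mm ahead of and 23 mm below hook_grip; same axes.
- glue: Bystander: white glue bottle, 56 mm across, 160 mm high, standing on the open bench; origin under its middle.
- offcut: Bystander: pale wooden block 140 x 70 x 35 mm lying on the open bench; origin under its middle.
Things that resemble listed ones, but are neither listed nor needed, are in the scene too. What is shaped like the part that bears side_tote2_lip but red is not meant.

How it is judged:
On the way, in this order (a step that is already met when the one before it is completed fails the run):
1. the blade is over the lip: its lower edge is inside the tote, within 60 mm behind the front wall and at least 12 mm below the top of the lip (z of hook_tip in the frame of tote_lip below -0.012 m and y of hook_tip in the frame of tote_lip between -0.06 and 0 m and x of hook_tip in the frame of tote_lip between -0.04 and 0.04 m), for 0.1 s.
2. with the blade still over the lip, the tote's front has come forward to no more than 15 mm behind both other fronts (z of hook_tip in the frame of tote_lip below -0.012 m and y of hook_tip in the frame of tote_lip between -0.06 and 0 m and y of tote_lip in the frame of side_tote1_lip above -0.015 m and y of tote_lip in the frame of side_tote2_lip above -0.015 m), for 0.1 s.
At the end, for the whole second after the job is handed in: The tote stands flat on its plank, front within 15 mm of both other fronts, square to the rack within 7 degrees; other totes within 15 mm, bottle and block within 30 mm of their starts; hook on the bench (handle centre and blade edge under 35 mm up), handle and blade in front of the rack (y of tote_lip in the frame of side_tote1_lip between -0.015 and 0.015 m and y of tote_lip in the frame of side_tote2_lip between -0.015 and 0.015 m and angle between the y axis of tote_lip and the y axis of rack, either way round below 0.12 rad and angle between tote_lip's own z axis and vertical below 0.05 rad and height (world z) of tote_lip between 0.12 and 0.13 m and distance of each of side_tote1_lip, side_tote2_lip from where it was at the start of the episode below 0.015 m and distance of each of glue, offcut from where it was at the start of the episode below 0.03 m and height (world z) of each of hook_grip, hook_tip below 0.035 m and y of each of hook_tip, hook_grip in the frame of rack above 0.01 m); the robot touches nothing.
It fails at once if a tote is tipped by more than 17 degrees (angle between any of tote_lip, side_tote1_lip, side_tote2_lip's own z axis and vertical above 0.3 rad).
It fails at once if one of the other totes is shifted more than 30 mm (distance of any of side_tote1_lip, side_tote2_lip from where it was at the start of the episode above 0.03 m).
It fails at once if the bottle is knocked over (angle between glue's own z axis and vertical above 0.6 rad).
It also fails if it takes over 59 s, if anything falls off the work surface, if the arm or the gripper's body presses on something with over 40 N, if the wrist force passes 120 N, or if a joint passes its speed limit or range.

## Working session

There is one attempt and no reset: what is moved stays moved. The work goes in short steps, Python scripts to look and compute and a tool call to move; the robot and the scene stay as the last step left them, time stands still between calls to the robot, and variables do not carry over. Pictures are saved under pics/ and viewed, and the job is handed in when it is done.

Besides the shell and the picture viewer there is one more tool, called after ">>>" in YAML: its name, and indented under it one key for each argument. arm_command: Moves the arm, as the interface text tells. Its arguments: {"type":"object","properties":{"steps":{"type":"array"},"force":{"type":"number"}},"required":["steps"]}

```bash
mkdir -p pics; ls
cat > h.py <<'E'
import numpy as np,cv2
from scipy.spatial.transform import Rotation as R
from station import ctrl
def save(p,name): cv2.imwrite('pics/'+name,p['img'][:,:,::-1])
def proj(p,X):
    T=np.linalg.inv(np.array(p['world_from_camera']));X=np.atleast_2d(X)
    c=X@T[:3,:3].T+T[:3,3]; s=np.c_[c[:,0]/-c[:,2],-c[:,1]/-c[:,2]]
    r2=(s**2).sum(1,keepdims=True); s=s*(1+p['k1']*r2)
    K=np.array(p['camera_matrix']); return np.c_[s[:,0]*K[0,0]+K[0,2],s[:,1]*K[1,1]+K[1,2]]
def ray(p,u,v):
    K=np.array(p['camera_matrix']); d=np.array([(u-K[0,2])/K[0,0],(v-K[1,2])/K[1,1]])
    s=d.copy()
    for _ in range(30): s=d/(1+p['k1']*(s@s))
    W=np.array(p['world_from_camera']); return W[:3,3],W[:3,:3]@np.array([s[0],-s[1],-1])
def atz(p,u,v,z):
    o,d=ray(p,u,v); return o+d*(z-o[2])/d[2]
E
python3 - <<'E'
from h import *
import pickle
ps={}
for n in ['side','top','wrist']:
    p=ctrl.get_image(n); save(p,n+'0.png'); ps[n]=p
    W=np.array(p['world_from_camera']); print(n,W[:3,3].round(3),(-W[:3,2]).round(2),p['k1'],np.array(p['camera_matrix'])[0,0])
    for nm in ['rack','tote_lip','side_tote1_lip','hook_grip','hook_tip','glue','offcut']:
        print(nm,[(np.round(b['position']).tolist(),round(b['confidence'],2)) for b in ctrl.boxes_of(p,nm)][:5])
pickle.dump(ps,open('ps0.pkl','wb'))
print(ctrl.get_obs())
E
```

```text
pics
side [-0.022 -0.88   1.038] [ 0.36  0.66 -0.66] -0.09267800238478745 494.149646764298
rack []
tote_lip [([269.0, 478.0], 0.65)]
side_tote1_lip [([260.0, 420.0], 0.59)]
hook_grip [([202.0, 314.0], 0.9), ([171.0, 270.0], 0.32)]
hook_tip [([198.0, 314.0], 0.81)]
glue []
offcut [([169.0, 269.0], 0.9)]
top [0.331 0.064 1.09 ] [ 0.15  0.01 -0.99] -0.09540576619833117 398.3228914696422
rack [([133.0, 535.0], 0.96), ([201.0, 453.0], 0.49)]
tote_lip [([114.0, 484.0], 0.68)]
side_tote1_lip [([162.0, 444.0], 0.58)]
hook_grip [([179.0, 285.0], 0.61)]
hook_tip [([179.0, 288.0], 0.88)]
glue [([150.0, 190.0], 0.94)]
offcut [([220.0, 196.0], 0.57)]
wrist [0.143 0.614 0.374] [ 0.29 -0.11 -0.95] -0.009460750824894334 355.6899957566125
rack []
tote_lip []
side_tote1_lip []
hook_grip []
hook_tip []
glue []
offcut []
{'t': 1.2, 'q': array([ 1.09502005e+00,  5.26698856e-02,  1.61293936e+00, -3.46485491e-05,
        1.47600842e+00, -1.18988811e-01]), 'dq': array([ 0.00018916, -0.00053715,  0.0007199 , -0.00042848,  0.00102162,
       -0.00032005]), 'effort': array([-2.15975626e-03, -3.93703330e+01, -3.70448470e+01, -3.31178871e-04,
        7.48201583e-04,  9.61005611e-06]), 'tool_pos': array([0.21827532, 0.58560412, 0.23129872]), 'tool_rot': array([-1.55264087,  0.27992984, -0.2799703 ]), 'contact_force': array([-0.95478887, -0.60046728,  0.65078973]), 'wrist_torque': array([ 0.00879046, -0.00067612,  0.01161963]), 'opening': 0.08550514292639065}
```

View pics/side0.png

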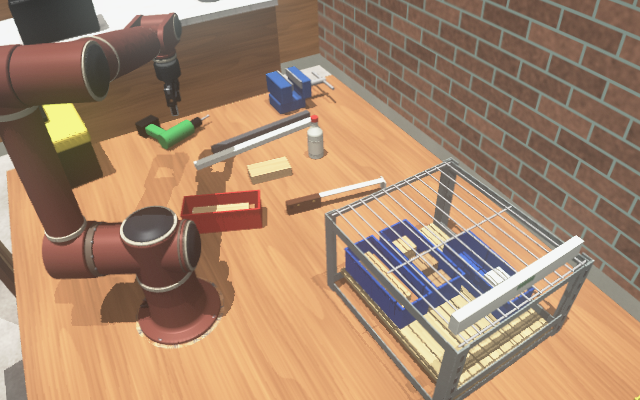

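View pics/top0.png

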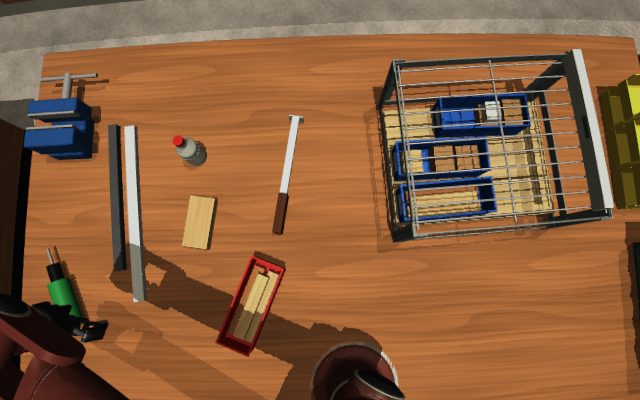

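Run:
```python
from h import *
import pickle
ps=pickle.load(open('ps0.pkl','rb'))
t=ps['top']['img'][:,:,::-1]
cv2.imwrite('pics/c1.png',cv2.resize(t[45:255,370:620],None,fx=3.2,fy=2.85,interpolation=cv2.INTER_CUBIC))
cv2.imwrite('pics/c2.png',cv2.resize(t[100:250,160:320],None,fx=4,fy=4,interpolation=cv2.INTER_CUBIC))
s=ps['side']['img'][:,:,::-1]
cv2.imwrite('pics/c3.png',cv2.resize(s[150:400,310:600],None,fx=2.4,fy=2.4,interpolation=cv2.INTER_CUBIC)[:600])
```

```text
(no output)
```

View pics/c1.png

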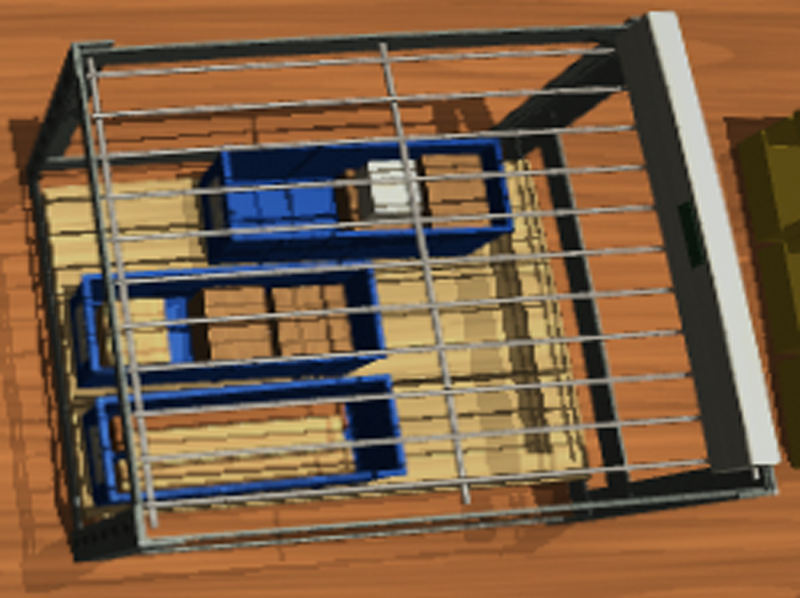

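View pics/c2.png

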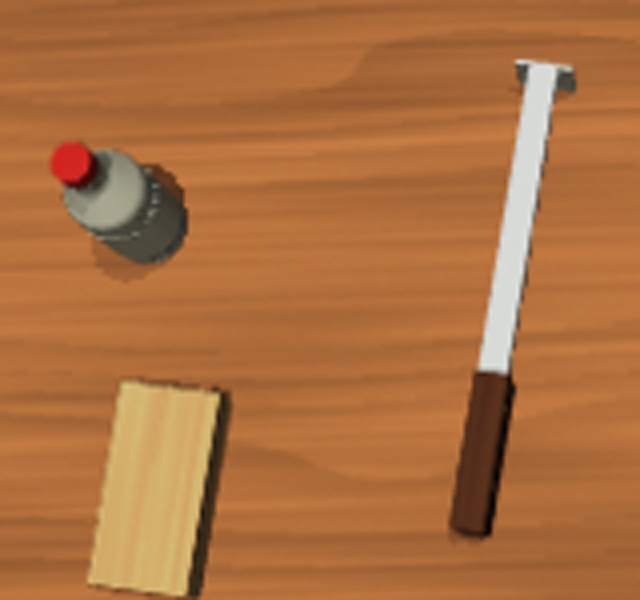

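View pics/c3.png

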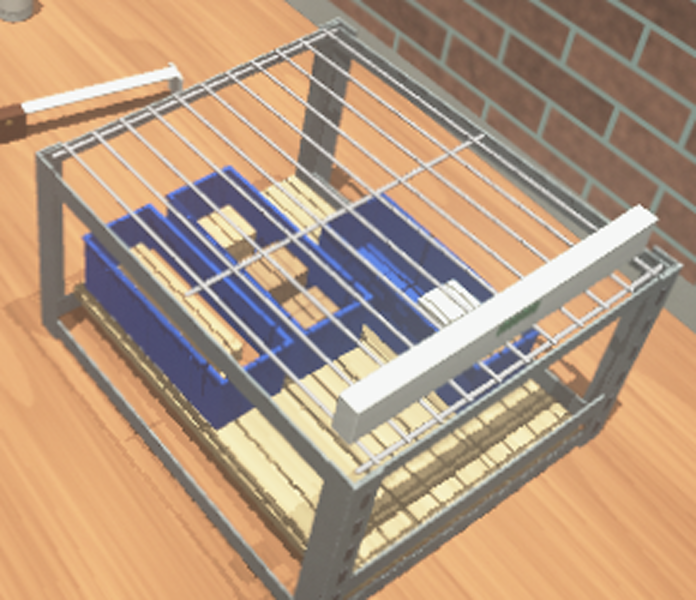

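Run:
```python
from h import *
import pickle
ps=pickle.load(open('ps0.pkl','rb'))
t=ps['top'];s=ps['side']
T=lambda x,y:(370+x/3.2,45+y/2.85)
S=lambda x,y:(310+x/2.4,150+y/2.4)
for n,a,b in [('FF',(78,45),(340,22)),('FN',(140,548),(40,150)),('BN',(775,490),(350,487)),('BF',None,(682,265))]:
    print(n,'top',atz(t,*T(*a),.26).round(3) if a else '','side',atz(s,*S(*b),.26).round(3))
print('base FF',atz(t,*T(32,172),0).round(3),'FN',atz(t,*T(75,560),0).round(3), 'side FNbase',atz(s,*S(45,335),0).round(3))
print('totes z=.125')
for n,a in [('t3 FF',(215,148)),('t3 FN',(225,243)),('t3 BF',(500,142)),('t3BN',(512,230)),('t2FF',(85,275)),('t2FN',(88,375)),('t2BF',(372,268)),('t2BN',(385,355)),('t1FF',(95,398)),('t1FN',(108,500)),('t1BF',(390,377)),('t1BN',(405,470))]:
    print(n,atz(t,*T(*a),.125).round(3))
for n,a in [('t1FN',(88,238)),('t1FF',(152,207)),('t1BN',(225,380)),('t1BF',(292,342)),('t2FN',(168,192)),('t2FF',(232,168)),('t2BF',(370,295)),('t2BN',(305,330)),('t3FN?',(318,225)),('t3FF?',(375,193)),('t3BF',(540,338)),('t3BN',(440,395))]:
    print(n,'side',atz(s,*S(*a),.125).round(3))
C=lambda x,y:(160+x/4,100+y/4)
print('hook handle top z46', atz(t,*C(493,373),.046).round(3),atz(t,*C(472,530),.046).round(3),'blade top z44',atz(t,*C(543,66),.044).round(3),'bar',atz(t,*C(494,370),.044).round(3))
```

```text
FF top [ 0.771 -0.104  0.26 ] side [ 0.768 -0.11   0.26 ]
FN top [ 0.374 -0.121  0.26 ] side [ 0.38  -0.122  0.26 ]
BN top [ 0.402 -0.567  0.26 ] side [ 0.395 -0.567  0.26 ]
BF top  side [ 0.794 -0.55   0.26 ]
base FF [ 0.77  -0.106  0.   ] FN [ 0.378 -0.122  0.   ] side FNbase [ 0.369 -0.139  0.   ]
totes z=.125
t3 FF [ 0.739 -0.236  0.125]
t3 FN [ 0.649 -0.236  0.125]
t3 BF [ 0.742 -0.475  0.125]
t3BN [ 0.657 -0.474  0.125]
t2FF [ 0.622 -0.123  0.125]
t2FN [ 0.532 -0.12   0.125]
t2BF [ 0.623 -0.353  0.125]
t2BN [ 0.544 -0.356  0.125]
t1FF [ 0.512 -0.124  0.125]
t1FN [ 0.423 -0.129  0.125]
t1BF [ 0.524 -0.358  0.125]
t1BN [ 0.441 -0.362  0.125]
t1FN side [ 0.425 -0.138  0.125]
t1FF side [ 0.509 -0.134  0.125]
t1BN side [ 0.441 -0.362  0.125]
t1BF side [ 0.524 -0.359  0.125]
t2FN side [ 0.537 -0.123  0.125]
t2FF side [ 0.62  -0.128  0.125]
t2BF side [ 0.628 -0.352  0.125]
t2BN side [ 0.544 -0.353  0.125]
t3FN? side [ 0.646 -0.248  0.125]
t3FF? side [ 0.731 -0.242  0.125]
t3BF side [ 0.734 -0.481  0.125]
t3BN side [ 0.603 -0.48   0.125]
hook handle top z46 [0.512 0.172 0.046] [0.408 0.187 0.046] blade top z44 [0.727 0.135 0.044] bar [0.515 0.171 0.044]
```

```bash
cat >> h.py <<'E'
def go(pos,yaw,o=None):
    """world target of TCP; tool y down, tool x along yaw (deg)"""
    o=o or ctrl.get_obs(); Rc=R.from_rotvec(o['tool_rot'])
    c,s=np.cos(np.radians(yaw)),np.sin(np.radians(yaw))
    x=np.array([c,s,0]);y=np.array([0,0,-1.]);Rt=R.from_matrix(np.c_[x,y,np.cross(x,y)])
    d=Rc.inv().apply(np.array(pos)-o['tool_pos']); w=np.degrees((Rc.inv()*Rt).as_rotvec())
    print('t',round(o['t'],2),'pos',o['tool_pos'].round(4),'axes',Rc.as_matrix().round(3).tolist(),'q',o['q'].round(2),'F',np.round(o['contact_force'],1),'op',round(o['opening'],4))
    print('shift',d.round(4),'turn',w.round(2)); return d,w
E
python3 - <<'E'
from h import *
import pickle
ps=pickle.load(open('ps0.pkl','rb'));t=ps['top']
C=lambda x,y:(160+x/4,100+y/4)
print('glue base',atz(t,*C(148,235),0).round(3),'glue cap',atz(t,*C(72,163),.16).round(3))
print('offcut corners',[atz(t,*C(*a),.035).round(3).tolist() for a in [(120,382),(222,392),(90,582),(188,597)]])
go([.46,.18,.16],-9);go([.46,.18,.16],171)
E
```

```text
glue base [0.628 0.423 0.   ] glue cap [0.632 0.42  0.16 ]
offcut corners [[0.516, 0.429, 0.035], [0.507, 0.358, 0.035], [0.38, 0.447, 0.035], [0.369, 0.379, 0.035]]
t 1.2 pos [0.2183 0.5856 0.2313] axes [[0.937, 0.0, 0.349], [-0.349, -0.0, 0.937], [0.0, -1.0, -0.0]] q [ 1.1   0.05  1.61 -0.    1.48 -0.12] F [-1.  -0.6  0.7] op 0.0855
shift [ 0.3682  0.0713 -0.2956] turn [  0.   -11.44   0.  ]
t 1.2 pos [0.2183 0.5856 0.2313] axes [[0.937, 0.0, 0.349], [-0.349, -0.0, 0.937], [0.0, -1.0, -0.0]] q [ 1.1   0.05  1.61 -0.    1.48 -0.12] F [-1.  -0.6  0.7] op 0.0855
shift [ 0.3682  0.0713 -0.2956] turn [ -0.   168.56   0.  ]
```

>>> arm_command:
  steps:
    - [[0.04, 0, -0.03], [0, -3, 0], 1]
    - [[0.08, 0, -0.06], [0, -6, 0], 1]
    - [[0.12, 0, -0.1], [0, -9, 0], 1]
    - [[0.15, 0, -0.13], [0, -11.4, 0], 1]
    - [[0.19, 0, -0.16], [0, -11.4, 0], 1]

```text
t: 1.7
tool_pos: [0.3405, 0.3676, 0.2314]
tool_rot: [-1.567, 0.122, -0.123]
contact_force: [1.2, -0.2, -0.1]
opening: 0.0854
```

Run:
```python
from h import *
go([.46,.18,.16],-9)
```

```text
t 1.7 pos [0.3405 0.3676 0.2314] axes [[0.988, 0.0, 0.156], [-0.156, 0.0, 0.988], [0.0, -1.0, 0.0]] q [ 0.68 -0.25  1.89  0.    1.5  -0.74] F [ 1.2 -0.2 -0.1] op 0.0854
shift [ 0.1472  0.0714 -0.1668] turn [-0.02  0.05  0.02]
```

>>> arm_command:
  steps:
    - [[0.035, 0.01, -0.035], [0, 0, 0], 1]
    - [[0.065, 0.025, -0.075], [0, 0, 0], 1]
    - [[0.1, 0.04, -0.11], [0, 0, 0], 1]
    - [[0.13, 0.055, -0.145], [0, 0, 0], 1]
    - [[0.147, 0.071, -0.167], [0, 0, 0], 1]

```text
t: 2.2
tool_pos: [0.4614, 0.1774, 0.1606]
tool_rot: [-1.567, 0.122, -0.126]
contact_force: [-0.3, -0.6, -0.4]
opening: 0.0856
```

Run:
```python
from h import *
import pickle
w=ctrl.get_image('wrist');t=ctrl.get_image('top');save(w,'w1.png');save(t,'t1.png')
pickle.dump((w,t),open('p1.pkl','wb'))
go([.46,.18,.16],-9)
```

```text
t 2.3 pos [0.4597 0.1764 0.1578] axes [[0.987, -0.004, 0.161], [-0.161, -0.002, 0.987], [-0.003, -1.0, -0.002]] q [ 0.22 -0.21  1.99 -0.    1.37 -1.19] F [ 0.1  1.  -0.4] op 0.0855
shift [-0.0003 -0.0022  0.0036] turn [ 0.12 -0.24 -0.19]
```

View pics/w1.png

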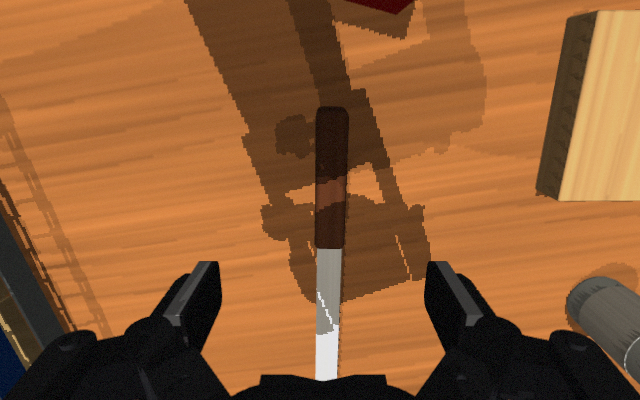

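View pics/t1.png

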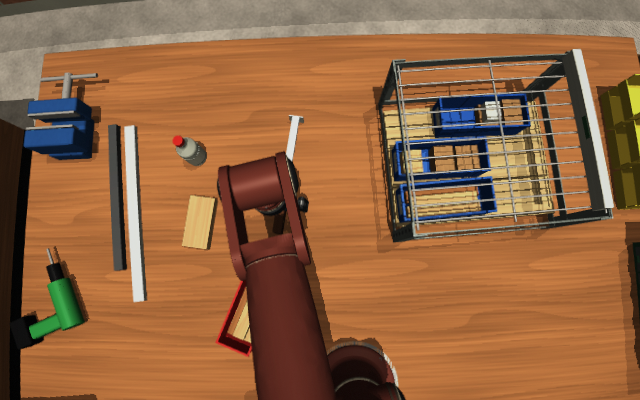

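Run:
```python
from h import *
import pickle
w,t=pickle.load(open('p1.pkl','rb'))
for n,uv,z in [('backend',(332,107),.046),('frontend',(330,248),.046),('bar',(326.5,378),.044)]: print(n,atz(w,*uv,z).round(4))
a=atz(w,332,107,.046);b=atz(w,330,248,.046);m=(a+b)/2;print(m,np.linalg.norm(b-a),np.degrees(np.arctan2(*(b-a)[1::-1])))
go([m[0],m[1],.008],-8.5)
```

```text
backend [0.4038 0.1937 0.046 ]
frontend [0.5125 0.1757 0.046 ]
bar [0.6455 0.1521 0.044 ]
[0.45814429 0.18468271 0.046     ] 0.11013970646345524 -9.42863739778561
t 2.3 pos [0.4597 0.1764 0.1578] axes [[0.987, -0.004, 0.161], [-0.161, -0.002, 0.987], [-0.003, -1.0, -0.002]] q [ 0.22 -0.21  1.99 -0.    1.37 -1.19] F [ 0.1  1.  -0.4] op 0.0855
shift [-0.0024  0.1498  0.0082] turn [ 0.12 -0.74 -0.19]
```

>>> arm_command:
  steps:
    - [[-0.001, 0.04, 0.007], [0, 0, 0], 1]
    - [[-0.001, 0.08, 0.007], [0, 0, 0], 1]
    - [[-0.001, 0.12, 0.007], [0, 0, 0], 1]
    - [[-0.001, 0.149, 0.007], [0, 0, 0], 1]
    - [[-0.001, 0.149, 0.007], [0, 0, 0], 1]

```text
t: 2.8
tool_pos: [0.4552, 0.183, 0.0046]
tool_rot: [-1.571, 0.136, -0.117]
contact_force: [-0.4, 0.0, -0.3]
opening: 0.0857
```

>>> arm_command:
  steps:
    - [[0, 0, 0], [0, 0, 0], 0]
    - [[0, 0, 0], [0, 0, 0], 0]
    - [[0, 0, 0], [0, 0, 0], 0]
    - [[0, 0, 0], [0, 0, 0], 0]
    - [[0, 0, 0], [0, 0, 0], 0]
  force: 80

```text
t: 3.3
tool_pos: [0.4567, 0.1834, 0.0064]
tool_rot: [-1.57, 0.134, -0.119]
contact_force: [-0.6, 0.5, 4.5]
opening: 0.023
```

Run:
```python
from h import *
go([.46,.18,.15],-9.3)
```

```text
t 3.3 pos [0.4567 0.1834 0.0064] axes [[0.987, -0.009, 0.16], [-0.16, -0.002, 0.987], [-0.009, -1.0, -0.004]] q [ 0.23  0.    2.07 -0.    1.08 -1.18] F [-0.6  0.5  4.5] op 0.023
shift [ 0.0025 -0.1436 -0.0034] turn [ 0.22  0.08 -0.51]
```

>>> arm_command:
  steps:
    - [[0, -0.03, 0], [0, 0, 0], 0]
    - [[0, -0.065, 0], [0, 0, 0], 0]
    - [[0, -0.1, 0], [0, 0, 0], 0]
    - [[0, -0.135, 0], [0, 0, 0], 0]
    - [[0, -0.16, 0], [0, 0, 0], 0]

```text
t: 3.8
tool_pos: [0.4588, 0.1839, 0.1692]
tool_rot: [-1.569, 0.132, -0.121]
contact_force: [-0.2, 0.1, -1.3]
opening: 0.0227
```

Run:
```python
from h import *
s=ctrl.get_image('side');save(s,'s2.png')
go([.66,.23,.165],-87.4)
```

```text
t 3.85 pos [0.4611 0.1845 0.1736] axes [[0.987, -0.0, 0.16], [-0.16, -0.0, 0.987], [-0.0, -1.0, -0.0]] q [ 0.23 -0.22  1.97 -0.    1.39 -1.18] F [1.6 2.5 2.4] op 0.0232
shift [0.1891 0.0086 0.0768] turn [1.000e-02 7.819e+01 1.000e-02]
```

View pics/s2.png

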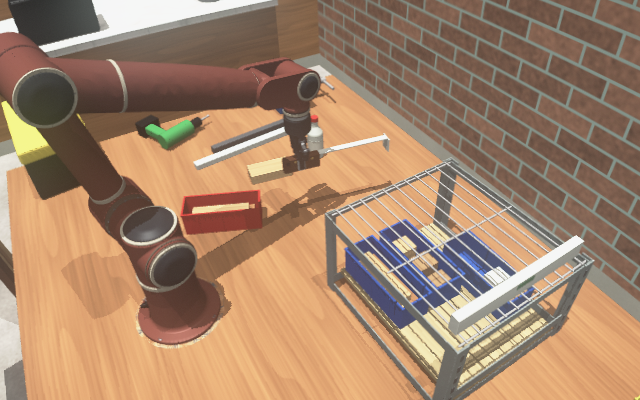

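>>> arm_command:
  steps:
    - [[0.015, 0.002, 0.02], [0, 7.5, 0], 0]
    - [[0.03, 0.004, 0.04], [0, 15, 0], 0]
    - [[0.05, 0.005, 0.055], [0, 22.5, 0], 0]
    - [[0.07, 0.005, 0.07], [0, 30, 0], 0]
    - [[0.09, 0.005, 0.08], [0, 37.5, 0], 0]

```text
t: 4.35
tool_pos: [0.5629, 0.2497, 0.1671]
tool_rot: [-1.475, 0.642, -0.64]
contact_force: [-0.4, 0.0, -1.3]
opening: 0.0231
```

Run:
```python
from h import *
go([.66,.25,.168],-87.4)
```

```text
t 4.35 pos [0.5629 0.2497 0.1671] axes [[0.682, -0.002, 0.731], [-0.731, -0.0, 0.682], [-0.001, -1.0, -0.002]] q [ 0.3   0.08  1.69  0.    1.37 -0.45] F [-0.4  0.  -1.3] op 0.0231
shift [ 0.066  -0.0011  0.0712] turn [ 1.100e-01  4.041e+01 -2.000e-02]
```

>>> arm_command:
  steps:
    - [[0.013, 0, 0.014], [0, 8.1, 0], 0]
    - [[0.026, 0, 0.028], [0, 16.2, 0], 0]
    - [[0.04, 0, 0.043], [0, 24.3, 0], 0]
    - [[0.053, 0, 0.057], [0, 32.4, 0], 0]
    - [[0.066, 0, 0.071], [0, 40.4, 0], 0]

```text
t: 4.85
tool_pos: [0.66, 0.2497, 0.1653]
tool_rot: [-1.231, 1.183, -1.179]
contact_force: [0.5, -0.2, -1.5]
opening: 0.0229
```

Run:
```python
from h import *
import pickle
s=ctrl.get_image('side');t=ctrl.get_image('top');save(s,'s3.png');save(t,'t3.png')
pickle.dump((s,t),open('p3.pkl','wb'))
cv2.imwrite('pics/t3c.png',cv2.resize(t['img'][45:255,270:530,::-1],None,fx=3,fy=2.85,interpolation=cv2.INTER_CUBIC))
go([.66,.25,.168],-87.4)
```

```text
t 4.95 pos [0.6609 0.2494 0.1654] axes [[0.044, -0.003, 0.999], [-0.999, -0.001, 0.044], [0.0, -1.0, -0.003]] q [0.26 0.29 1.46 0.   1.4  0.21] F [-0.6  0.2 -2.2] op 0.0231
shift [-0.0007 -0.0026 -0.0009] turn [ 0.15 -0.06  0.02]
```

View pics/s3.png

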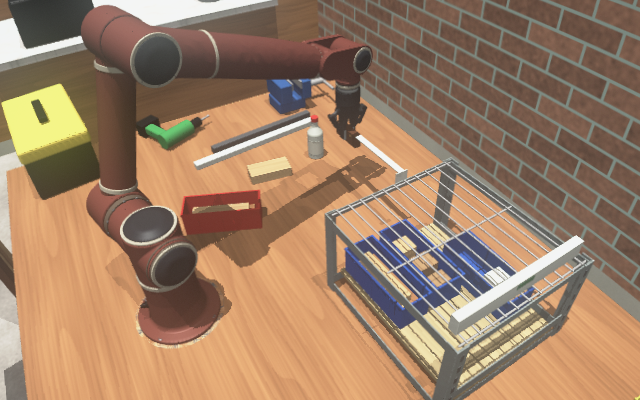

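View pics/t3c.png

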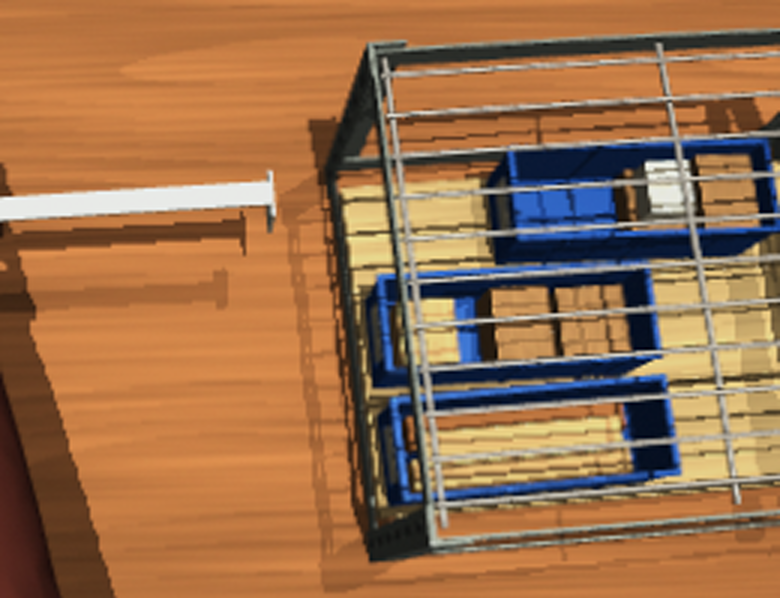

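Run:
```python
from h import *
import pickle
s,t=pickle.load(open('p3.pkl','rb'))
T=lambda x,y:(270+x/3,45+y/2.85)
a=atz(t,*T(270,192),.203);b=atz(t,*T(5,208),.203)
print('bladeend',a.round(4),'bar',b.round(4),'yaw',np.degrees(np.arctan2(*(a-b)[1::-1])))
print('blade corners',atz(t,*T(269,171),.203).round(3),atz(t,*T(271,213),.203).round(3),'lower',atz(t,*T(271,230),.159).round(3))
print('side blade lower', [atz(s,u,v,.159).round(3).tolist() for u,v in [(396,181),(408,179)]])
p=ctrl.get_obs()['tool_pos'];print('pred tip',[p[0]+.27*.045,p[1]-.27])
for n,a in [('t3 FF',(505,148)),('t3 FN',(497,245)),('t2FF',(378,275)),('t2FN',(385,375)),('t1FF',(388,398)),('t1FN',(402,500))]: print(n,atz(t,*T(*a),.125).round(3))
cv2.imwrite('pics/s3c.png',cv2.resize(s['img'][120:340,330:530,::-1],None,fx=4,fy=2.7,interpolation=cv2.INTER_CUBIC))
cv2.imwrite('pics/t3d.png',cv2.resize(t['img'][80:225,380:500,::-1],None,fx=5,fy=4.1,interpolation=cv2.INTER_CUBIC))
```

```text
bladeend [ 0.6718 -0.0262  0.203 ] bar [0.6649 0.1811 0.203 ] yaw -88.08051545418525
blade corners [ 0.69  -0.026  0.203] [ 0.654 -0.026  0.203] lower [ 0.654 -0.03   0.159]
side blade lower [[0.666, -0.01, 0.159], [0.701, -0.02, 0.159]]
pred tip [np.float64(0.6730271404465664), np.float64(-0.02063453904077639)]
t3 FF [ 0.739 -0.239  0.125]
t3 FN [ 0.647 -0.224  0.125]
t2FF [ 0.622 -0.121  0.125]
t2FN [ 0.532 -0.122  0.125]
t1FF [ 0.512 -0.123  0.125]
t1FN [ 0.423 -0.129  0.125]
```

View pics/s3c.png

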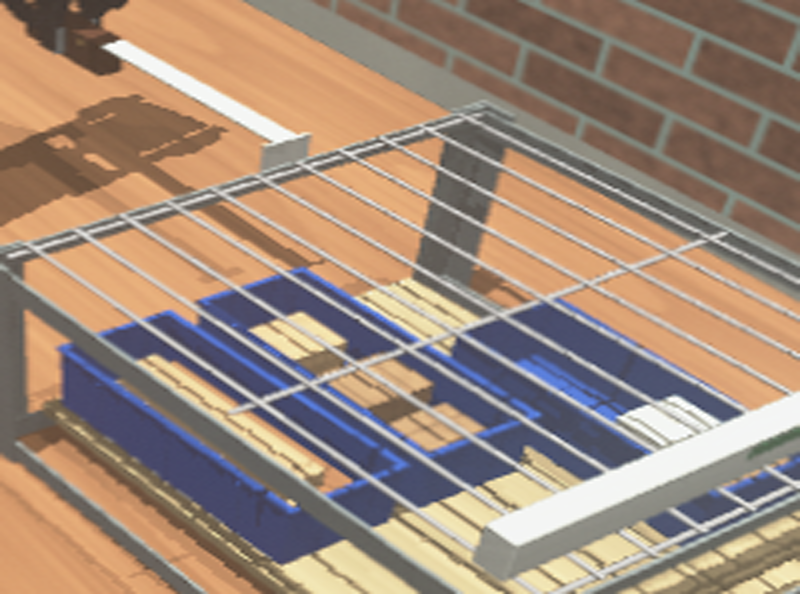

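View pics/t3d.png

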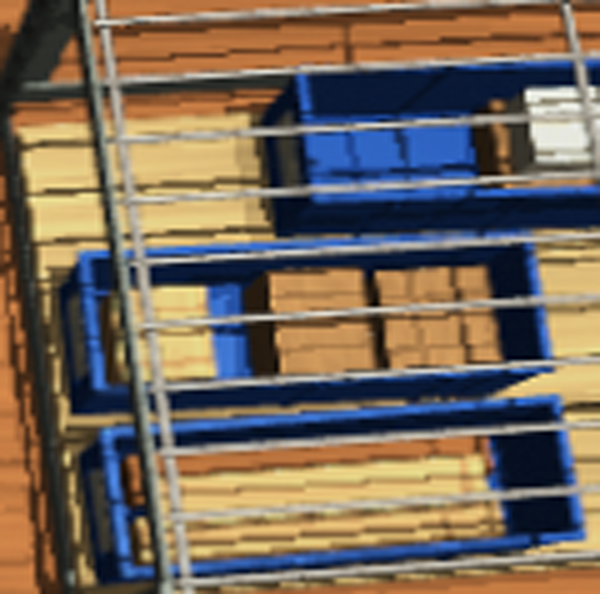

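Run:
```python
from h import *
import pickle
s,t=pickle.load(open('p3.pkl','rb'))
T=lambda x,y:(380+x/5,80+y/4.1)
S=lambda x,y:(330+x/4,120+y/2.7)
f=np.array([-.045,.999]);o=np.array([.575,-.113])
def rep(n,P):
    P=P[:2];print(n,P.round(4),'rack fwd',((P-o)@f).round(4),'lat',((P-o)@[f[1],-f[0]]).round(4))
for n,a in [('t3FF',(298,70)),('t3FN',(309,200)),('t2FF',(82,255)),('t2FN',(100,392)),('t1FF',(103,432)),('t1FN',(125,580)),('t2BF',(538,243)),('t1BF',(568,398)),('t1BN',(582,540)),('t2BN',(550,370))]: rep(n,atz(t,*T(*a),.125))
for n,a in [('t1FN',(62,348)),('t1FF',(170,313)),('t2FN',(198,300)),('t2FF',(303,268)),('t3FF?',(560,300)),('t3FN?',(455,335))]: rep('s '+n,atz(s,*S(*a),.125))
```

```text
t3FF [ 0.7386 -0.2421] rack fwd -0.1363 lat 0.1577
t3FN [ 0.6528 -0.2403] rack fwd -0.1307 lat 0.072
t2FF [ 0.6203 -0.1221] rack fwd -0.0112 lat 0.0449
t2FN [ 0.5343 -0.1259] rack fwd -0.011 lat -0.0412
t1FF [ 0.5097 -0.1259] rack fwd -0.01 lat -0.0658
t1FN [ 0.4202 -0.1315] rack fwd -0.0115 lat -0.1555
t2BF [ 0.6227 -0.3566] rack fwd -0.2455 lat 0.0367
t1BF [ 0.5243 -0.3621] rack fwd -0.2466 lat -0.0618
t1BN [ 0.437  -0.3608] rack fwd -0.2414 lat -0.149
t2BN [ 0.542  -0.3545] rack fwd -0.2398 lat -0.0438
s t1FN [ 0.4233 -0.1355] rack fwd -0.0157 lat -0.1526
s t1FF [ 0.5075 -0.1318] rack fwd -0.0157 lat -0.0682
s t2FN [ 0.5331 -0.1263] rack fwd -0.0114 lat -0.0424
s t2FF [ 0.6193 -0.1248] rack fwd -0.0138 lat 0.0437
s t3FF? [ 0.7373 -0.2493] rack fwd -0.1434 lat 0.156
s t3FN? [ 0.6477 -0.2504] rack fwd -0.1406 lat 0.0664
```

>>> arm_command:
  steps:
    - [[0.03, 0.004, 0.004], [0, 0, 0], 0]
    - [[0.06, 0.007, 0.008], [0, 0, 0], 0]
    - [[0.09, 0.007, 0.011], [0, 0, 0], 0]
    - [[0.12, 0.007, 0.011], [0, 0, 0], 0]
    - [[0.14, 0.007, 0.011], [0, 0, 0], 0]

```text
t: 5.45
tool_pos: [0.677, 0.1083, 0.1576]
tool_rot: [-1.234, 1.178, -1.174]
contact_force: [-0.3, 0.9, -1.2]
opening: 0.023
```

Run:
```python
from h import *
import pickle
s=ctrl.get_image('side');t=ctrl.get_image('top')
cv2.imwrite('pics/s4c.png',cv2.resize(s['img'][120:340,330:530,::-1],None,fx=4,fy=2.7,interpolation=cv2.INTER_CUBIC))
cv2.imwrite('pics/t4c.png',cv2.resize(t['img'][45:255,270:530,::-1],None,fx=3,fy=2.85,interpolation=cv2.INTER_CUBIC))
go([.683,-.001,.158],-87.4)
```

```text
t 5.55 pos [0.6775 0.1077 0.1579] axes [[0.043, -0.004, 0.999], [-0.999, -0.001, 0.043], [0.001, -1.0, -0.004]] q [ 0.05  0.25  1.52 -0.    1.38  0.01] F [-0.7  0.6 -1.3] op 0.0232
shift [0.1089 0.     0.0009] turn [ 0.21 -0.13  0.04]
```

View pics/s4c.png

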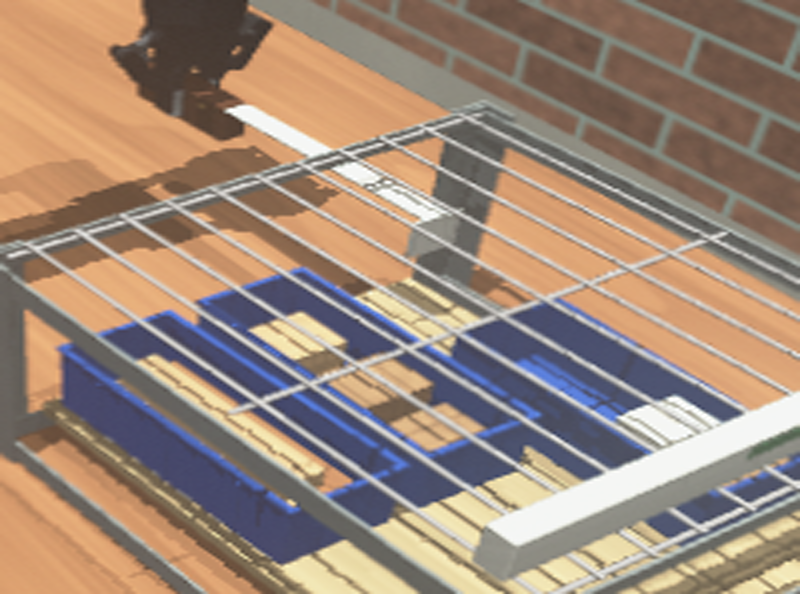

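View pics/t4c.png

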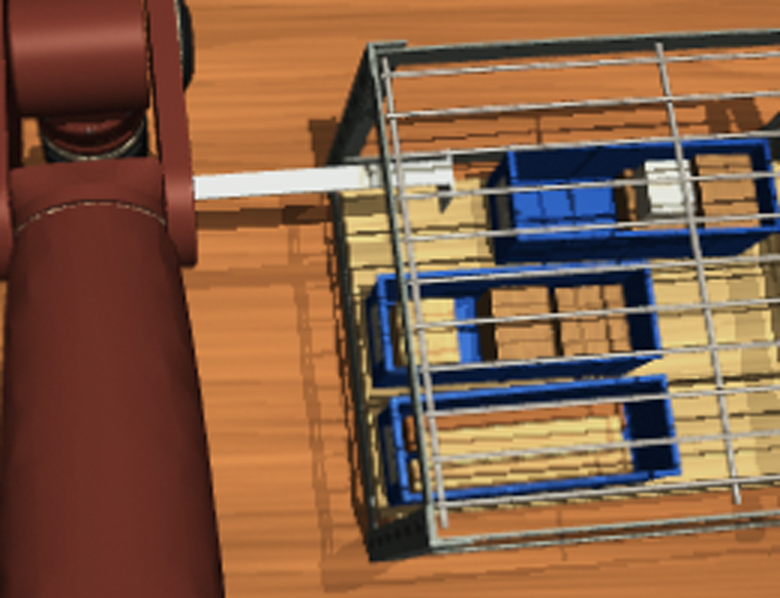

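>>> arm_command:
  steps:
    - [[0.025, 0, 0.001], [0, 0, 0], 0]
    - [[0.05, 0, 0.001], [0, 0, 0], 0]
    - [[0.075, 0, 0.001], [0, 0, 0], 0]
    - [[0.1, 0, 0.001], [0, 0, 0], 0]
    - [[0.109, 0, 0.001], [0, 0, 0], 0]

```text
t: 6.05
tool_pos: [0.6829, -0.0019, 0.1578]
tool_rot: [-1.233, 1.18, -1.176]
contact_force: [0.4, 0.7, -1.4]
opening: 0.0231
```

Run:
```python
from h import *
import pickle
s=ctrl.get_image('side');t=ctrl.get_image('top')
cv2.imwrite('pics/s5c.png',cv2.resize(s['img'][170:320,400:560,::-1],None,fx=5,fy=4,interpolation=cv2.INTER_CUBIC))
cv2.imwrite('pics/t5c.png',cv2.resize(t['img'][60:230,370:560,::-1],None,fx=4,fy=3.5,interpolation=cv2.INTER_CUBIC))
go([.683,-.001,.103],-87.4)
```

```text
t 6.15 pos [ 0.6829 -0.0011  0.1578] axes [[0.043, -0.004, 0.999], [-0.999, -0.0, 0.043], [-0.0, -1.0, -0.004]] q [-0.11  0.24  1.53 -0.    1.37 -0.15] F [-0.7  0.6 -2.2] op 0.0235
shift [-0.0001  0.0548  0.0003] turn [ 0.23 -0.15 -0.  ]
```

View pics/s5c.png

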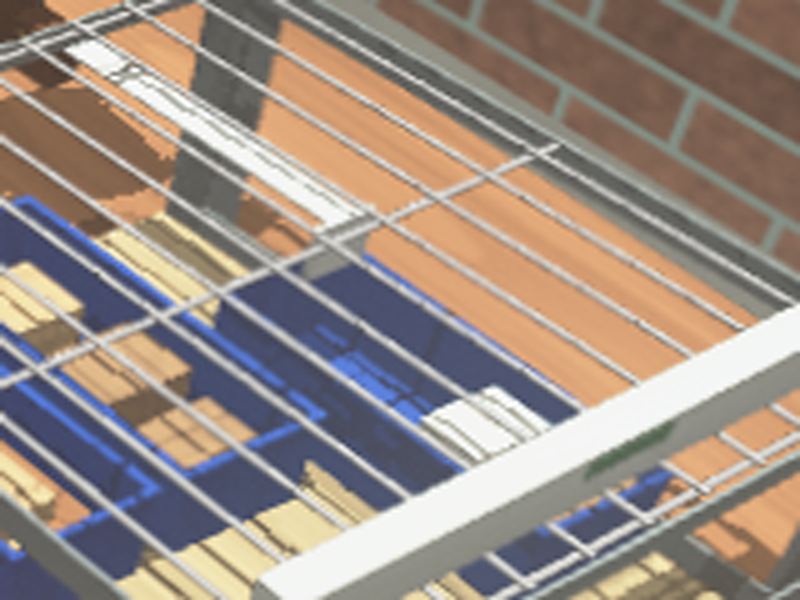

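View pics/t5c.png

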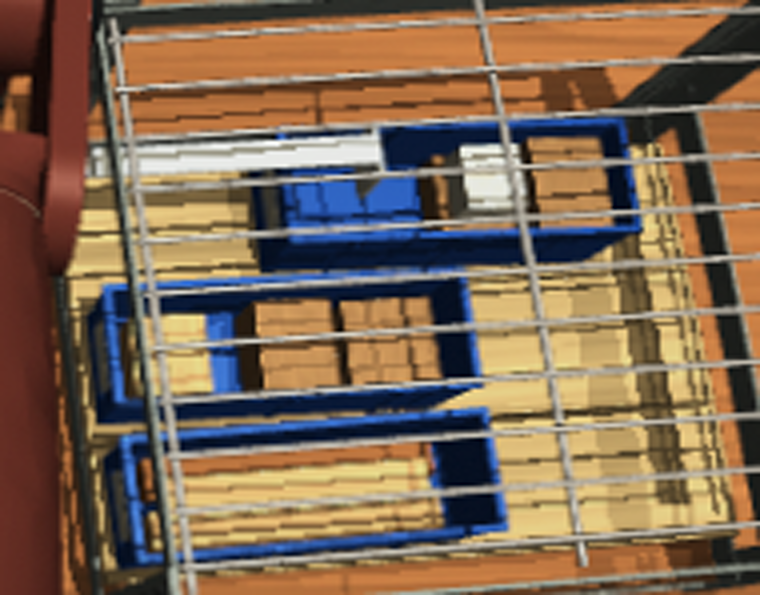

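Run:
```python
from h import *
import pickle
s,t=pickle.load(open('p3.pkl','rb'))
T=lambda x,y:(370+x/4,60+y/3.5);S=lambda x,y:(400+x/5,170+y/4)
print('blade top end',atz(t,*T(382,150),.196).round(4),'side',atz(s,*S(370,215),.196).round(4),atz(s,*S(305,250),.196).round(4),'low',atz(s,*S(305,278),.152).round(4))
print('t3 front', atz(t,*T(280,130),.125).round(4),atz(t,*T(288,240),.125).round(4),'content',atz(t,*T(430,170),.1).round(4))
```

```text
blade top end [ 0.6929 -0.2812  0.196 ] side [ 0.7043 -0.2837  0.196 ] [ 0.6564 -0.2906  0.196 ] low [ 0.6752 -0.279   0.152 ]
t3 front [ 0.7384 -0.2431  0.125 ] [ 0.6534 -0.2409  0.125 ] content [ 0.7153 -0.3492  0.1   ]
```

>>> arm_command:
  steps:
    - [[0, 0.012, 0], [0, 0, 0], 0]
    - [[0, 0.024, 0], [0, 0, 0], 0]
    - [[0, 0.036, 0], [0, 0, 0], 0]
    - [[0, 0.048, 0], [0, 0, 0], 0]
    - [[0, 0.055, 0], [0, 0, 0], 0]

```text
t: 6.65
tool_pos: [0.6815, -0.0006, 0.1001]
tool_rot: [-1.234, 1.183, -1.173]
contact_force: [-0.0, -0.1, -0.4]
opening: 0.0231
```

>>> arm_command:
  steps:
    - [[0, 0, 0], [0, 0, 0], 0]
    - [[0, 0, 0], [0, 0, 0], 0]

```text
t: 6.85
tool_pos: [0.6812, -0.0004, 0.0995]
tool_rot: [-1.235, 1.184, -1.173]
contact_force: [0.0, -0.8, -2.5]
opening: 0.0231
```

Run:
```python
from h import *
import pickle
s=ctrl.get_image('side');t=ctrl.get_image('top')
cv2.imwrite('pics/s6c.png',cv2.resize(s['img'][170:320,400:560,::-1],None,fx=5,fy=4,interpolation=cv2.INTER_CUBIC))
cv2.imwrite('pics/t6c.png',cv2.resize(t['img'][60:230,370:560,::-1],None,fx=4,fy=3.5,interpolation=cv2.INTER_CUBIC))
go([.678,.12,.103],-87.4)
```

```text
t 6.95 pos [ 6.820e-01 -6.000e-04  1.008e-01] axes [[0.043, -0.006, 0.999], [-0.999, 0.0, 0.043], [-0.0, -1.0, -0.006]] q [-0.11  0.29  1.57 -0.    1.29 -0.15] F [ 0.1  0.5 -1. ] op 0.0233
shift [-0.1207 -0.0022  0.0012] turn [ 0.35 -0.12 -0.03]
```

View pics/s6c.png

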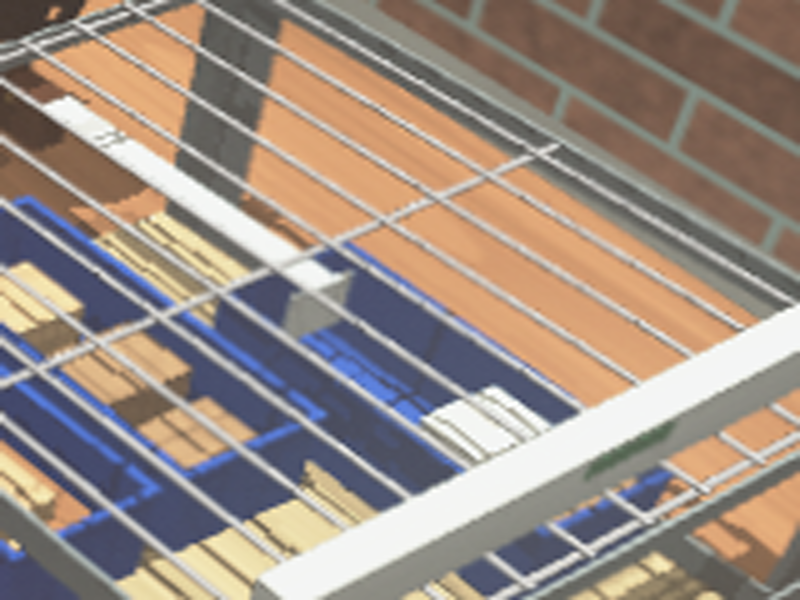

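View pics/t6c.png

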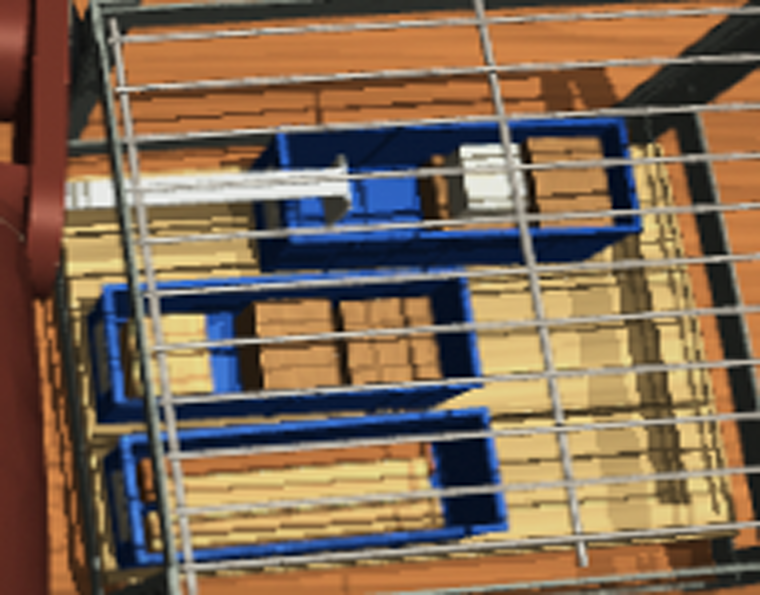

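>>> arm_command:
  steps:
    - [[-0.01, 0, 0], [0, 0, 0], 0]
    - [[-0.02, 0, 0], [0, 0, 0], 0]
    - [[-0.028, 0, 0], [0, 0, 0], 0]
    - [[-0.034, 0, 0], [0, 0, 0], 0]
    - [[-0.04, 0, 0], [0, 0, 0], 0]

```text
t: 7.45
tool_pos: [0.6803, 0.0395, 0.1009]
tool_rot: [-1.235, 1.181, -1.175]
contact_force: [0.1, -2.8, -1.0]
opening: 0.0233
```

>>> arm_command:
  steps:
    - [[-0.008, 0, 0], [0, 0, 0], 0]
    - [[-0.016, 0, 0], [0, 0, 0], 0]
    - [[-0.024, 0, 0], [0, 0, 0], 0]
    - [[-0.032, 0, 0], [0, 0, 0], 0]
    - [[-0.04, 0, 0], [0, 0, 0], 0]

```text
t: 7.95
tool_pos: [0.6785, 0.0801, 0.1009]
tool_rot: [-1.235, 1.181, -1.175]
contact_force: [-0.3, -3.9, -1.3]
opening: 0.0232
```

Run:
```python
from h import *
import pickle
s=ctrl.get_image('side');t=ctrl.get_image('top')
cv2.imwrite('pics/s7c.png',cv2.resize(s['img'][170:320,400:560,::-1],None,fx=5,fy=4,interpolation=cv2.INTER_CUBIC))
cv2.imwrite('pics/t7c.png',cv2.resize(t['img'][60:230,370:560,::-1],None,fx=4,fy=3.5,interpolation=cv2.INTER_CUBIC))
go([.678,.135,.101],-87.4)
```

```text
t 8.05 pos [0.6783 0.0812 0.1008] axes [[0.045, -0.006, 0.999], [-0.999, 0.0, 0.045], [-0.001, -1.0, -0.006]] q [ 0.01  0.29  1.57  0.    1.29 -0.03] F [ 0.4 -0.6 -1.4] op 0.0232
shift [-0.0537 -0.0002  0.0021] turn [ 0.36 -0.04 -0.04]
```

View pics/s7c.png

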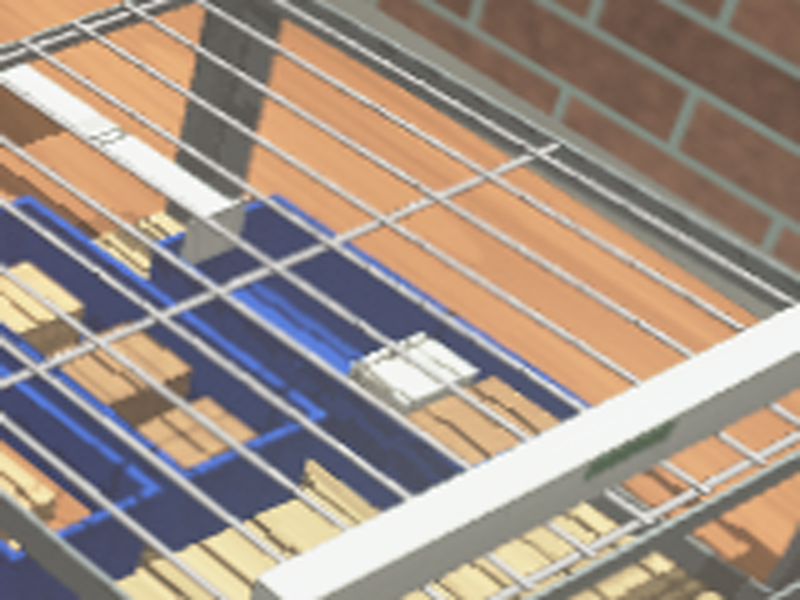

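View pics/t7c.png

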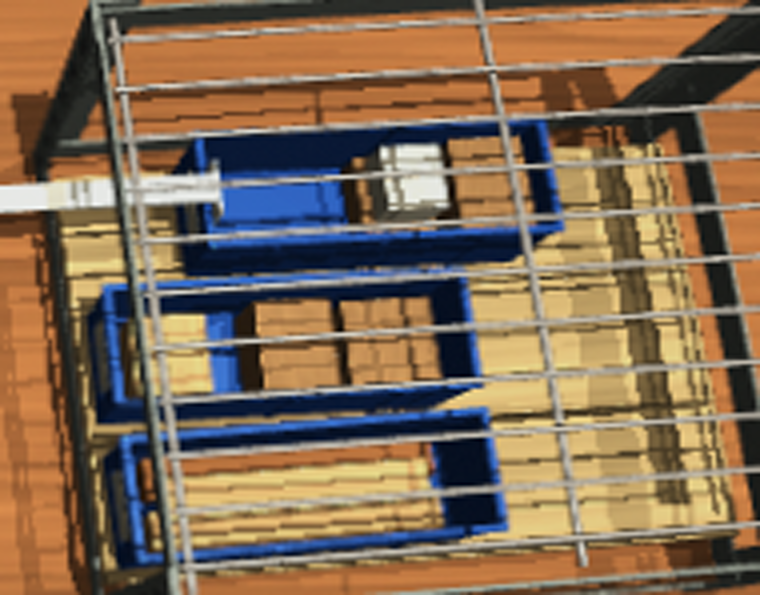

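Run:
```python
from h import *
import pickle
s,t=pickle.load(open('p3.pkl','rb'))
T=lambda x,y:(370+x/4,60+y/3.5);S=lambda x,y:(400+x/5,170+y/4)
f=np.array([-.045,.999]);o=np.array([.575,-.113])
def rep(n,P):
    P=P[:2];print(n,P.round(4),'rack fwd',((P-o)@f).round(4),'lat',((P-o)@[f[1],-f[0]]).round(4))
for n,a in [('t3FF',(196,138)),('t3FN',(208,245)),('t3BF',(548,120)),('t3BN',(560,232)),('t2FF',(104,287)),('t2FN',(118,403)),('t1FF',(122,437)),('t1FN',(140,562))]: rep(n,atz(t,*T(*a),.125))
for n,a in [('t3FF',(275,197)),('t3FN',(152,250)),('t2FF',(20,200))]: rep('s '+n,atz(s,*S(*a),.125))
```

```text
t3FF [ 0.7332 -0.1879] rack fwd -0.0819 lat 0.1547
t3FN [ 0.6507 -0.1893] rack fwd -0.0796 lat 0.0722
t3BF [ 0.7442 -0.4226] rack fwd -0.3169 lat 0.1551
t3BN [ 0.6564 -0.4199] rack fwd -0.3102 lat 0.0675
t2FF [ 0.6209 -0.1211] rack fwd -0.0102 lat 0.0454
t2FN [ 0.5355 -0.1247] rack fwd -0.0099 lat -0.04
t1FF [ 0.511  -0.1257] rack fwd -0.0098 lat -0.0645
t1FN [ 0.4224 -0.1316] rack fwd -0.0117 lat -0.1533
s t3FF [ 0.7333 -0.1935] rack fwd -0.0875 lat 0.1546
s t3FN [ 0.6446 -0.1994] rack fwd -0.0894 lat 0.0656
s t2FF [ 0.6135 -0.1248] rack fwd -0.0135 lat 0.038
```

>>> arm_command:
  steps:
    - [[-0.008, 0, 0], [0, 0, 0], 0]
    - [[-0.016, 0, 0], [0, 0, 0], 0]
    - [[-0.024, 0, 0], [0, 0, 0], 0]
    - [[-0.032, 0, 0], [0, 0, 0], 0]
    - [[-0.04, 0, 0], [0, 0, 0], 0]

```text
t: 8.55
tool_pos: [0.6765, 0.1218, 0.1008]
tool_rot: [-1.234, 1.181, -1.173]
contact_force: [0.2, -3.3, -1.8]
opening: 0.0228
```

>>> arm_command:
  steps:
    - [[-0.007, 0, 0], [0, 0, 0], 0]
    - [[-0.014, 0, 0], [0, 0, 0], 0]
    - [[-0.02, 0, 0], [0, 0, 0], 0]
    - [[-0.025, 0, 0], [0, 0, 0], 0]
    - [[-0.028, 0, 0], [0, 0, 0], 0]

```text
t: 9.05
tool_pos: [0.6752, 0.1503, 0.1009]
tool_rot: [-1.234, 1.181, -1.173]
contact_force: [0.3, -3.6, -1.2]
opening: 0.0232
```

Run:
```python
from h import *
import pickle
s=ctrl.get_image('side');t=ctrl.get_image('top')
pickle.dump((s,t),open('p8.pkl','wb'))
cv2.imwrite('pics/s8c.png',cv2.resize(s['img'][170:320,340:500,::-1],None,fx=5,fy=4,interpolation=cv2.INTER_CUBIC))
cv2.imwrite('pics/t8c.png',cv2.resize(t['img'][80:225,380:500,::-1],None,fx=6,fy=4.1,interpolation=cv2.INTER_CUBIC))
go([.678,.135,.101],-87.4)
```

```text
t 9.15 pos [0.6752 0.1507 0.1009] axes [[0.045, -0.006, 0.999], [-0.999, 0.001, 0.045], [-0.002, -1.0, -0.006]] q [0.11 0.31 1.54 0.   1.29 0.07] F [ 0.3 -0.1 -1.7] op 0.0233
shift [ 0.0158 -0.0002  0.0021] turn [ 0.36 -0.01 -0.1 ]
```

View pics/s8c.png

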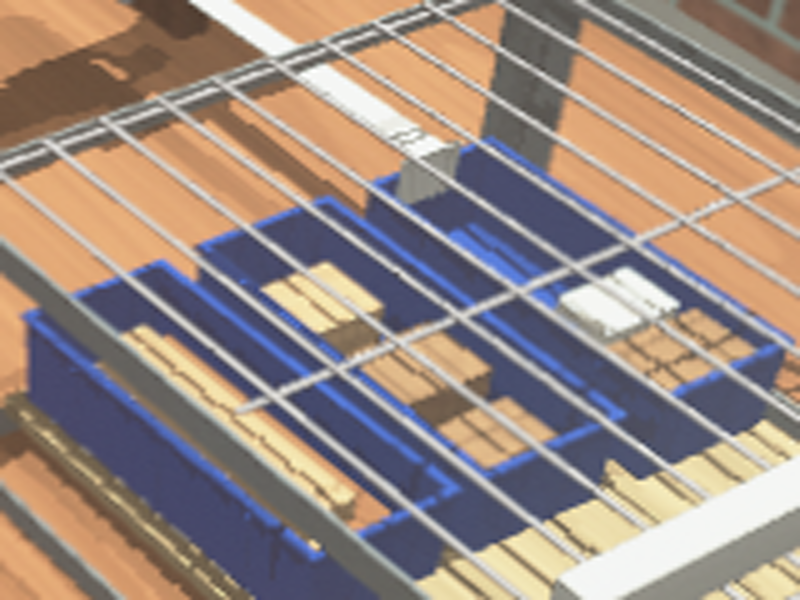

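View pics/t8c.png

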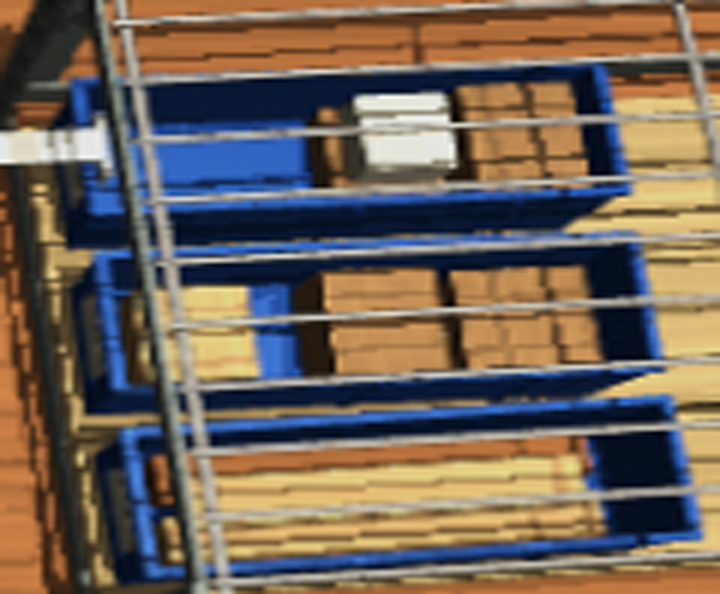

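Run:
```python
from h import *
import pickle
s,t=pickle.load(open('p8.pkl','rb'))
T=lambda x,y:(380+x/6,80+y/4.1);S=lambda x,y:(340+x/5,170+y/4)
f=np.array([-.045,.999]);o=np.array([.575,-.113])
def rep(n,P):
    P=P[:2];print(n,P.round(4),'rack fwd',((P-o)@f).round(4),'lat',((P-o)@[f[1],-f[0]]).round(4))
for n,a in [('t3FF',(72,80)),('t3FN',(88,210)),('t3BF',(605,68)),('t3BN',(630,190)),('t2FF',(97,255)),('t2FN',(117,390)),('t2BF',(642,238)),('t2BN',(660,368)),('t1FF',(122,432)),('t1FN',(148,578)),('t1BF',(680,400)),('t1BN',(698,540))]: rep(n,atz(t,*T(*a),.125))
for n,a in [('t3FF',(490,138)),('t3FN',(370,187)),('t3BF',(793,345)),('t3BN',(680,398)),('t2FF',(328,199)),('t2FN',(198,245)),('t2BF',(622,413)),('t1FF',(165,264)),('t1FN',(28,315)),('t1BF',(460,490))]: rep('s '+n,atz(s,*S(*a),.125))
```

```text
t3FF [ 0.7345 -0.1181] rack fwd -0.0123 lat 0.1591
t3FN [ 0.6492 -0.1195] rack fwd -0.0099 lat 0.0739
t3BF [ 0.7384 -0.3512] rack fwd -0.2453 lat 0.1525
t3BN [ 0.6572 -0.3534] rack fwd -0.2439 lat 0.0713
t2FF [ 0.6203 -0.1215] rack fwd -0.0106 lat 0.0449
t2FN [ 0.5356 -0.1247] rack fwd -0.0099 lat -0.0399
t2BF [ 0.626  -0.3554] rack fwd -0.2444 lat 0.04
t2BN [ 0.5433 -0.3547] rack fwd -0.24 lat -0.0426
t1FF [ 0.5097 -0.1252] rack fwd -0.0093 lat -0.0657
t1FN [ 0.4214 -0.1307] rack fwd -0.0108 lat -0.1542
t1BF [ 0.5231 -0.3613] rack fwd -0.2457 lat -0.063
t1BN [ 0.437  -0.3607] rack fwd -0.2412 lat -0.149
s t3FF [ 0.7321 -0.1224] rack fwd -0.0165 lat 0.1565
s t3FN [ 0.6444 -0.1283] rack fwd -0.0184 lat 0.0686
s t3BF [ 0.7385 -0.3549] rack fwd -0.249 lat 0.1525
s t3BN [ 0.6601 -0.3585] rack fwd -0.2491 lat 0.074
s t2FF [ 0.6178 -0.1262] rack fwd -0.0151 lat 0.0422
s t2FN [ 0.5331 -0.1269] rack fwd -0.012 lat -0.0425
s t2BF [ 0.6279 -0.3529] rack fwd -0.2421 lat 0.0421
s t1FF [ 0.5085 -0.1327] rack fwd -0.0167 lat -0.0673
s t1FN [ 0.4238 -0.1353] rack fwd -0.0154 lat -0.1521
s t1BF [ 0.5242 -0.3589] rack fwd -0.2434 lat -0.0618
```

>>> arm_command:
  steps:
    - [[-0.002, 0, 0], [0, 0, 0], 0]
    - [[-0.002, 0, 0], [0, 0, 0], 0]
    - [[-0.002, 0, 0], [0, 0, 0], 0]
    - [[0.004, 0, 0], [0, 0, 0], 0]
    - [[0.01, 0, 0], [0, 0, 0], 0]

```text
t: 9.65
tool_pos: [0.6756, 0.1405, 0.1009]
tool_rot: [-1.233, 1.181, -1.171]
contact_force: [-0.4, -0.9, -1.6]
opening: 0.0229
```

>>> arm_command:
  steps:
    - [[0, 0, 0], [0, 0, 0], 0]
    - [[0, -0.015, 0], [0, 0, 0], 0]
    - [[0, -0.03, 0], [0, 0, 0], 0]
    - [[0, -0.045, 0], [0, 0, 0], 0]
    - [[0, -0.058, 0], [0, 0, 0], 0]

```text
t: 10.15
tool_pos: [0.6769, 0.1407, 0.1619]
tool_rot: [-1.231, 1.179, -1.172]
contact_force: [-0.1, 0.2, -2.0]
opening: 0.0231
```

Run:
```python
from h import *
import pickle
s=ctrl.get_image('side');t=ctrl.get_image('top')
pickle.dump((s,t),open('p9.pkl','wb'))
cv2.imwrite('pics/s9c.png',cv2.resize(s['img'][170:320,340:500,::-1],None,fx=5,fy=4,interpolation=cv2.INTER_CUBIC))
cv2.imwrite('pics/t9c.png',cv2.resize(t['img'][80:225,380:500,::-1],None,fx=6,fy=4.1,interpolation=cv2.INTER_CUBIC))
go([.665,.27,.16],-87.4)
```

```text
t 10.25 pos [0.678  0.1408 0.1634] axes [[0.046, 0.0, 0.999], [-0.999, 0.003, 0.046], [-0.003, -1.0, 0.0]] q [0.1  0.25 1.51 0.   1.38 0.05] F [ 0.8  0.2 -0.5] op 0.0232
shift [-0.1297  0.0037 -0.0071] turn [-0.02  0.01 -0.14]
```

View pics/s9c.png

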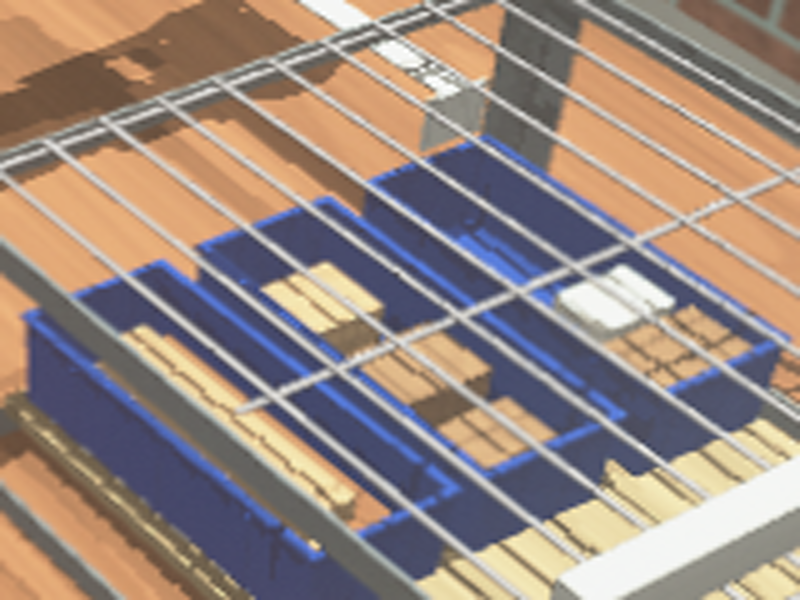

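View pics/t9c.png

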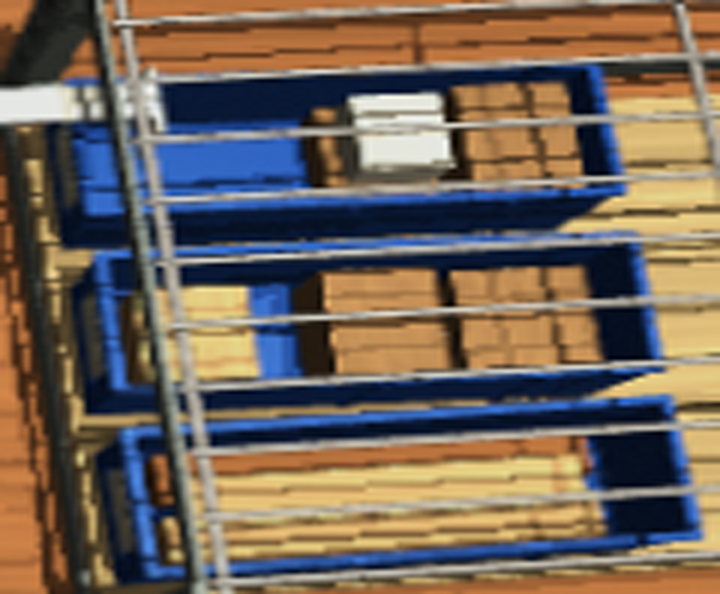

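>>> arm_command:
  steps:
    - [[-0.03, 0, 0], [0, 0, 0], 0]
    - [[-0.06, 0, 0], [0, 0, 0], 0]
    - [[-0.09, 0, 0], [0, 0, 0], 0]
    - [[-0.12, 0, 0], [0, 0, 0], 0]
    - [[-0.135, 0, 0], [0, 0, 0], 0]

```text
t: 10.75
tool_pos: [0.6711, 0.2779, 0.1632]
tool_rot: [-1.23, 1.176, -1.172]
contact_force: [0.2, 0.1, -1.6]
opening: 0.0235
```

>>> arm_command:
  steps:
    - [[0, 0.03, 0], [0, 0, 0], 0]
    - [[0, 0.06, 0], [0, 0, 0], 0]
    - [[0, 0.09, 0], [0, 0, 0], 0]
    - [[0, 0.12, 0], [0, 0, 0], 0]
    - [[0, 0.135, 0], [0, 0, 0], 0]

```text
t: 11.25
tool_pos: [0.6688, 0.2771, 0.0241]
tool_rot: [-1.235, 1.179, -1.171]
contact_force: [-0.9, -1.5, -2.8]
opening: 0.0236
```

Run:
```python
from h import *
s=ctrl.get_image('side');save(s,'s10.png')
go([.67,.275,.0075],-87.4)
```

```text
t 11.3 pos [0.6679 0.2769 0.0223] axes [[0.047, -0.008, 0.999], [-0.999, 0.0, 0.047], [-0.001, -1.0, -0.008]] q [0.29 0.47 1.49 0.   1.19 0.24] F [-1.8 -1.7 -2.5] op 0.0231
shift [0.002  0.0147 0.0021] turn [ 0.48  0.11 -0.04]
```

View pics/s10.png

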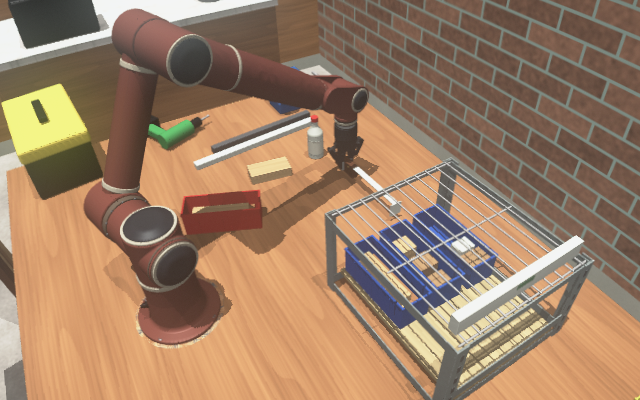

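>>> arm_command:
  steps:
    - [[0, 0.006, 0], [0, 0, 0], 0]
    - [[0, 0.012, 0], [0, 0, 0], 0]
    - [[0, 0.014, 0], [0, 0, 0], 0]
    - [[0, 0.015, 0], [0, 0, 0], 0]

```text
t: 11.7
tool_pos: [0.6685, 0.277, 0.0083]
tool_rot: [-1.235, 1.18, -1.171]
contact_force: [-0.4, -0.2, -1.5]
opening: 0.0231
```

>>> arm_command:
  steps:
    - [[0, 0, 0], [0, 0, 0], 1]
    - [[0, 0, 0], [0, 0, 0], 1]
    - [[0, 0, 0], [0, 0, 0], 1]
    - [[0, 0, 0], [0, 0, 0], 1]
    - [[0, 0, 0], [0, 0, 0], 1]

```text
t: 12.2
tool_pos: [0.6687, 0.2771, 0.0086]
tool_rot: [-1.235, 1.179, -1.171]
contact_force: [-0.7, 0.4, 0.4]
opening: 0.0854
```

>>> arm_command:
  steps:
    - [[0, -0.03, 0], [0, 0, 0], 1]
    - [[0, -0.06, 0], [0, 0, 0], 1]
    - [[0, -0.1, 0], [0, 0, 0], 1]
    - [[0, -0.14, 0], [0, 0, 0], 1]
    - [[0, -0.18, 0], [0, 0, 0], 1]

```text
t: 12.7
tool_pos: [0.6695, 0.2769, 0.19]
tool_rot: [-1.235, 1.179, -1.171]
contact_force: [0.0, 0.7, 0.4]
opening: 0.0855
```

Run:
```python
from h import *
import pickle
s=ctrl.get_image('side');t=ctrl.get_image('top');save(s,'s11.png');save(t,'t11.png')
pickle.dump((s,t),open('p11.pkl','wb'))
cv2.imwrite('pics/t11c.png',cv2.resize(t['img'][80:225,380:500,::-1],None,fx=6,fy=4.1,interpolation=cv2.INTER_CUBIC))
o=ctrl.get_obs();print(o['t'],o['tool_pos'],o['opening'])
```

```text
12.8 [0.67358944 0.27812678 0.19810384] 0.08561170325760659
```

View pics/s11.png

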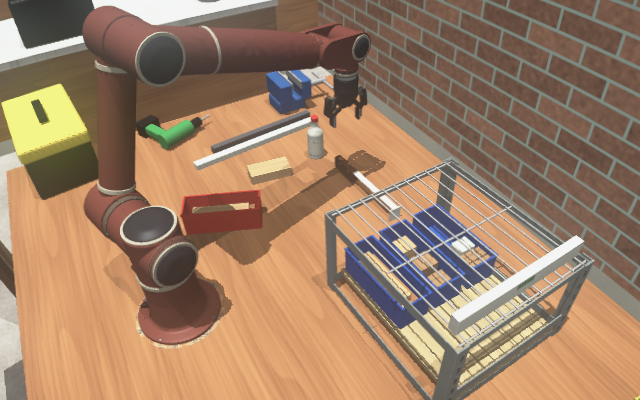

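View pics/t11.png

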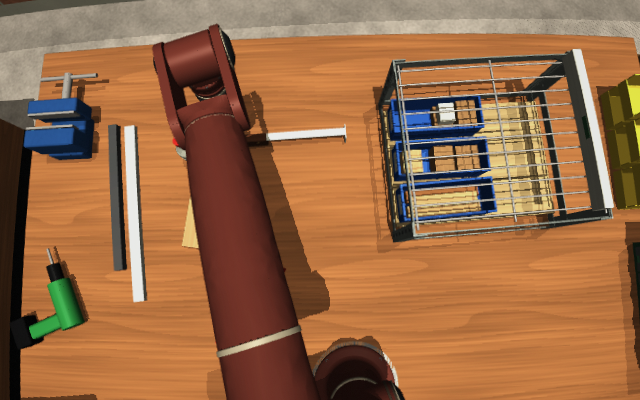

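View pics/t11c.png

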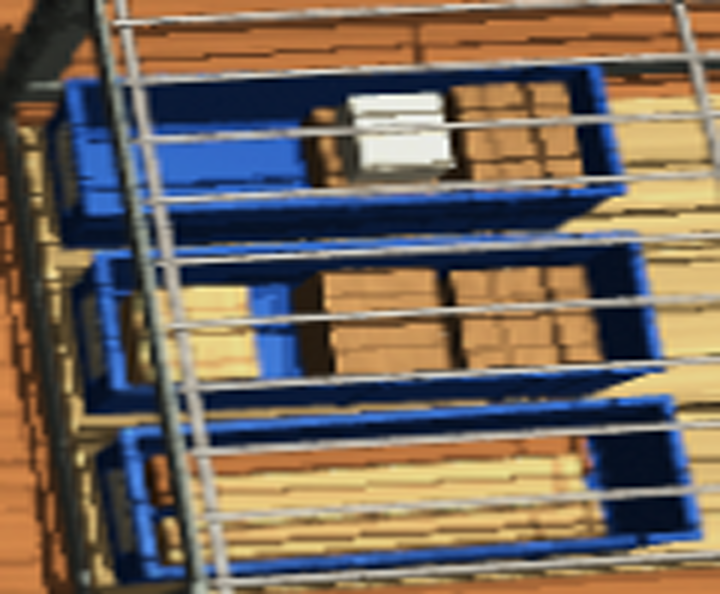

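Run:
```python
from h import *
import pickle
s,t=pickle.load(open('p11.pkl','rb'))
T=lambda x,y:(380+x/6,80+y/4.1)
f=np.array([-.045,.999]);o=np.array([.575,-.113])
for n,a in [('t3FF',(67,80)),('t3FN',(83,210)),('t3BF',(598,68)),('t3BN',(624,190)),('t2FF',(97,255)),('t2FN',(117,390)),('t1FF',(122,432)),('t1FN',(148,578))]:
    P=atz(t,*T(*a),.125)[:2];print(n,P.round(4),((P-o)@f).round(4))
print('blade',atz(t,345,131,.044).round(3))
print(ctrl.finish_job())
```

```text
t3FF [ 0.7346 -0.1159] -0.0101
t3FN [ 0.6493 -0.1174] -0.0078
t3BF [ 0.7384 -0.3481] -0.2422
t3BN [ 0.6573 -0.3508] -0.2412
t2FF [ 0.6203 -0.1215] -0.0106
t2FN [ 0.5356 -0.1247] -0.0099
t1FF [ 0.5097 -0.1252] -0.0093
t1FN [ 0.4214 -0.1307] -0.0108
blade [0.68  0.001 0.044]
the job is handed in; nothing more can be done
None
```

The tote is pulled forward into line and the job is handed in at about 13 s of the 59 s allowed; no verdict was reported. I gripped the hook by its handle, lowered the blade about 30 mm below the front lip, and dragged the tote forward along the rack. The pull was about 4 N. I then backed the blade off, lifted it out, and laid the hook on the bench in front of the rack.

**Tote front:** the last top picture puts it 9 mm behind the rack's front edge. The two neighbours' fronts read about 10 mm behind it, so they agree within about 2 mm. Earlier, from the side camera, the tote read about 2.5 mm behind them; I then pulled it another 2 mm and did not re-measure from the side.

**Squareness:** the tote is within about 2 degrees of square to the rack.

**Other things:** the neighbouring totes had not measurably moved. The bottle and block look undisturbed in the side picture, but I did not measure them again after the move. The arm partly hid them in the top view.

**Hook:** it lies flat with its blade about 11 cm in front of the rack. The gripper is open and about 0.19 m above it, touching nothing.

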